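Load the rod pointer and hold its run key over

TASK

First stand the thick balsa rod right down in the feed tube of the little rod-pointing machine and let go of it. Then take the double-bitted steel key from its wooden block, push it fully home in the lock on the machine, wiggling it a little if the pins stick, turn it a quarter turn clockwise against its spring, and finish still gripping the key and holding it turned. Leave the other things on the bench where they are.

Things in the scene. Friction and masses are not known exactly. Their poses are not given: they have to be found in the camera images.
- machine: grey rod-pointing machine, fixed, base 160 (x) x 280 (y) x 60 mm tall. Origin: centre of its underside on the bench. Its -x side faces roughly to the robot. On its top: the feed tube (towards its -y end), the lock (towards its +y end), 140 mm apart, and, along its +x edge, a dark motor drum whose top is 100 mm above the bench
- feed_mouth (a point): centre of the mouth of the feed tube, a square aluminium turret 46 x 46 mm, 62 mm tall, its top 122 mm above the bench. The round upright hole is 18.5 mm wide with a 2 mm chamfer, 50 mm deep with a flat floor (floor 72 mm above the bench). Axes as the machine's
- keyway (a point): centre of the keyhole, at the top face of a square steel plate 44 x 44 mm, 10 mm thick, 88.5 mm above the bench. Axes as the machine's. The keyhole is an upright slot through the plate, 21 mm along y, 8 mm along x, chamfered 2 mm. Two sprung round brass pins, one from each long side, jut into it 1 to 9 mm below the top and give way to the pushed key (about 10 to 18 N, less if wiggled)
- key_seat (a point): floor of the lock, 25.5 mm straight below the keyway point, 63 mm above the bench: the key's underside comes to rest here when fully home. Below the plate the slot goes on in the turning plug (20 x 6.5 mm). The key can turn only when it is down on this floor, its bit wholly below the plate
- lock (a joint): turn of the lock's plug, rad: 0 at rest, slot in line with the plate's slot, growing clockwise seen from above to a stop at 1.57 (a quarter turn). A spring turns it back when let go (about 0.15 N m at a quarter turn). The key has about 0.08 rad of play in it. A steel collar with a pointer under the plate turns with it; the pointer faces the machine's -x at 0
- rod_rack: wooden block 50 (x) x 130 (y) x 45 mm tall, fixed, with three rods standing in 30 mm deep holes in a row along its y: the thick rod in the middle, thin ones 45 mm to either side. Origin: centre of its underside. It and the key block may stand in either place
- rod: the thick balsa rod, round, 16 mm across, 120 mm long, about 22 g, standing upright in the rack's middle hole (18 mm wide, floor 15 mm above the bench). Origin: centre of its lower end; z along it upward
- key_block: wooden block 60 (x) x 90 (y) x 50 mm tall, fixed; the key hangs upright in a slot in its middle (21 mm along y, 8 mm along x), bow resting on top. Origin: centre of its underside
- key: steel key, about 50 g, 78 mm long, upright, the same when turned half round. Origin: centre of the underside of its bit; z up along the shank. Bit: 18 mm wide (y), 5 mm thick (x), 14 mm tall, bottom edge rounded; round shank 5 mm thick up to 42 mm; flat bow from 42 to 78 mm, 34 mm wide (y), 8 mm thick (x): grip it across its thickness. In the block its origin is 8 mm above the bench
- thin_rod_a: balsa rod 9 mm thick, 90 mm long, standing in the rod rack. Bystander, origin at its underside
- thin_rod_b: balsa rod 9 mm thick, 75 mm long, standing in the rod rack. Bystander, origin at its underside
- balsa_ring: flat balsa ring, 170 mm across, 6 mm thick, on the mat. Bystander, origin at its underside
- balsa_arch: flat half ring of balsa, 172 mm across, 6 mm thick. Bystander, origin at its underside
- craft_knife: craft knife with a red handle, 165 mm long, 12 mm thick, lying on the mat behind the machine. Bystander, origin at its underside
- steel_rule: steel rule 160 x 25 x 3 mm, lying flat near the robot. Bystander, origin at its underside
- glue_bottle: white glue bottle, 44 mm across, 110 mm tall. Bystander, origin at its underside
- sanding_block: cork sanding block 100 x 50 x 30 mm. Bystander, origin at its underside

How it is judged:
On the way, in this order (a step that is already met when the one before it is completed fails the run):
1. the thick rod is right down in the feed tube and let go (z of rod in the frame of feed_mouth below -0.045 m and horizontal distance between rod and feed_mouth below 0.004 m and angle between rod's own z axis and vertical below 0.12 rad and contact force between the fingers and rod below 0.3 N and distance between key and key_seat above 0.05 m), for 0.2 s.
2. the key is fully home in the lock, not yet turned (z of key in the frame of keyway below -0.0225 m and horizontal distance between key and keyway below 0.004 m and angle between key's own z axis and vertical below 0.15 rad and value of joint lock below 0.3 rad), for 0.1 s.
At the end, for the whole second after the job is handed in: the thick rod stands in the feed tube, its lower end within 5 mm of the floor, let go; the key is home in the lock (within 3 mm of the floor), the plug is turned clockwise by more than 1.3 rad (stop at 1.57), and the fingers grip the key (over 2 N) and keep it there through the last second (z of rod in the frame of feed_mouth below -0.045 m and horizontal distance between rod and feed_mouth below 0.004 m and angle between rod's own z axis and vertical below 0.12 rad and contact force between the fingers and rod below 0.3 N and z of key in the frame of keyway below -0.0225 m and horizontal distance between key and keyway below 0.004 m and angle between key's own z axis and vertical below 0.15 rad and value of joint lock above 1.3 rad and contact force between the fingers and key above 2 N); the arm keeps its last pose, push and grip.
It fails at once if another thing on the bench is pushed more than 40 mm from its place (distance of any of thin_rod_a, thin_rod_b, balsa_ring, balsa_arch, craft_knife, steel_rule, glue_bottle, sanding_block from where it was at the start of the episode above 0.04 m).
It also fails if it takes over 70 s, if anything falls off the work surface, if the arm or the gripper's body presses on something with over 40 N, if the wrist force passes 120 N, or if a joint passes its speed limit or range.

ROBOT

A 6-joint arm with a two-finger parallel gripper is mounted at the origin on the work surface. World frame = base frame: x ahead of the robot, y to its left, z up, the work surface at z = 0. Lengths are in m, angles in rad, forces in N, time in s.
With the tool pointing down it reaches from about 0.375 to 0.9 m from the base axis. Payload 3.1 kg.
Tool frame: the origin (TCP) lies midway between the tips of the shut fingers; the grasp point (between the pads) lies robot.grip_depth behind it (robot.grip_depth is the distance from the TCP to the grasp point, in m); z points along the fingers, y is the line along which they close (so a half turn about z gives the same grasp; the last joint's range is limited). The gripper opens to 87 mm and grips with 3 to 60 N. Pads are 19 mm wide; open, the fingers measure 117 mm over their backs; the gripper's body (75 mm by 190 mm) begins 51 mm behind the grasp point.
Start: joints at [-1.415, 0.527, 1.433, -0, 1.181, -0.178], TCP at [0.205, -0.59, 0.199] pointing down, gripper open.
Joint ranges: [-3.08, 3.08], [-0.75, 2.2], [0.22, 2.44], [-1.43, 4.57], [0, 2.65], [-2.85, 2.85]. Speed limits (rad/s): [2.79, 2.79, 3.14, 3.14, 3.14, 3.14].

INTERFACE

Orientations are given as a unit quaternion [x, y, z, w].
In Python, from rig import robot gives the robot as it stands.
- The arm moves only by the shell command python3 nudge.py FILE [OPENING] [FORCE], which reads ROWS from the file FILE. ROWS is 1 to 20 rows, parted by semicolons, with the numbers parted by commas; each row has 4 numbers: dx, dy, dz in m, then a turn about the tool's z in rad; each row shifts and turns the commanded pose from where the row before left it, along the tool's axes as they then stand; what a row does not reach is not made up. A row lasts 1/12 s, in which the tool goes at most 0.0417 m and 0.125 rad, less where a joint would pass 70% of its speed; a pose out of reach is approached as far as the arm can. OPENING is the finger opening in m, set as the command begins (- or left out keeps the last). The fingers move at their own pace and stop on an object; FORCE is the grip in N (left out, the last holds). Time passes only in rows, so rows that do not move let the fingers close. It prints the time, the measured TCP pose, the force, the opening and the grip force at its end. Input that does not fit is refused with a message, and nothing moves.
- robot.get_obs(): the state, without advancing time (a new reading comes with each control period).
- robot.camera(name): name is "side" or "top"; returns a dict with "img" (420x560x3 uint8, red, green, blue), "fx", "fy", "cx", "cy" (pixels), "xyz" and "attitude" of the camera in the world. Camera axes: x right, y down, z forward; pixel columns grow to the right and rows downward; lengths in m; the calibration is good to about 2 mm. A picture is of the moment at which its call begins. There is no depth.
- robot.hand_in(): hands the job in; it is judged then, once.
The state is a dict: "time": time; "q": joint angles; "joint_velocities": joint speeds; "joint_torque": joint torques, N m; "position": TCP position; "tool_rot": TCP orientation; "ft_force": force on the tool from outside, world axes, zero at the start; "moment": the same for the moment, N m; "grip_width": finger opening in m; "grip_force": force on a finger pad.
Only numpy, scipy, OpenCV 4.12 (cv2) and the standard library are available. Lean on these libraries where they do the work, as an engineer would, in place of code of your own. Each camera call takes 0.05 s, during which the arm holds its last target. There are 200 camera calls.

## Working session

There is one attempt and no reset: what is moved stays moved. The work goes in short steps, Python scripts to look and compute and a shell command to move; the robot and the scene stay as the last step left them, time stands still between calls to the robot, and variables do not carry over. Pictures are saved under pics/ and viewed, at most 10 in all, crops included, and the job is handed in when it is done.

```bash
ls; mkdir -p pics
python3 - <<'E'
from rig import robot
import cv2
print(robot.grip_depth)
o=robot.get_obs();print({k:o[k] for k in('time','position','tool_rot','grip_width','ft_force')})
for n in('top','side'):
    c=robot.camera(n);cv2.imwrite(f'pics/{n}0.png',c['img'][:,:,::-1]);print({k:c[k] for k in c if k!='img'})
E
```

```text
nudge.py
pics
rig.py
0.0187
{'time': 0.0, 'position': array([ 0.20527079, -0.58949081,  0.19795734]), 'tool_rot': array([ 9.86025065e-01,  1.66593378e-01,  2.87097220e-05, -1.10275309e-03]), 'grip_width': 0.08702555937051361, 'ft_force': array([-0.2160894 ,  0.33342321, -0.18281505])}
{'fx': 403.94745237183633, 'fy': 403.94745237183633, 'cx': 276.742367500942, 'cy': 220.42558715451156, 'xyz': array([ 0.33628644, -0.03895515,  1.05124154]), 'attitude': array([ 0.72262487, -0.68269735,  0.07565085, -0.0775537 ])}
{'fx': 479.8614593182103, 'fy': 479.8614593182103, 'cx': 282.75042012132855, 'cy': 202.02154010682528, 'xyz': array([ 0.49540995, -0.85073723,  0.74517479]), 'attitude': array([ 0.9024181 , -0.03731122,  0.01113557, -0.42909841])}
```

View pics/top0.png

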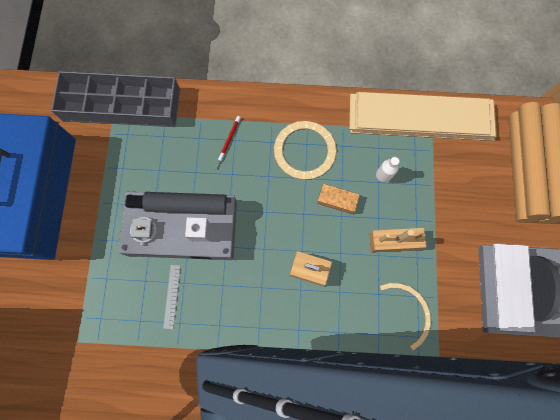

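View pics/side0.png

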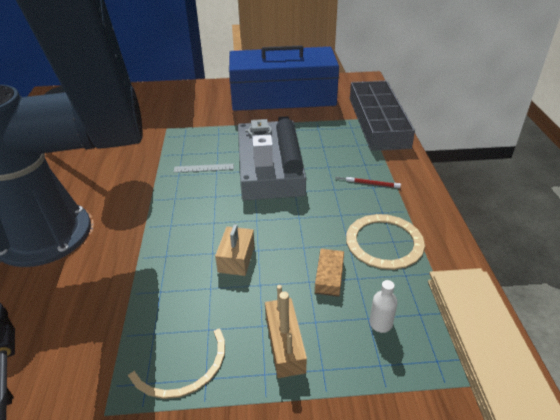

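The top view shows the machine at about (180,225), with the tube at (196,228), the lock at (142,229), the key block at (312,268) and the rod rack at (399,240). The side view shows the rod top near (284,297), the key bow near (235,235) and the tube top near (262,143). Next I'll enlarge these areas in one montage.

Run:
```python
import cv2,numpy as np
t=cv2.imread('pics/top0.png');s=cv2.imread('pics/side0.png')
# each tile 50x~75 px -> x5.33
L=[(t,365,215),(t,285,245),(t,170,203),(s,250,280),(s,200,215),(s,230,110)]
T=[]
for im,x,y in L:
    w,h=(66,75)
    c=cv2.resize(im[y:y+h,x:x+w],None,fx=4,fy=4,interpolation=cv2.INTER_CUBIC)
    for k in range(0,w,10):cv2.putText(c,str(x+k),(k*4,8),0,.3,(0,0,255),1);cv2.line(c,(k*4,8),(k*4,14),(0,0,255),1)
    for k in range(0,h,10):cv2.putText(c,str(y+k),(0,k*4+4),0,.3,(255,0,255),1)
    T.append(c)
cv2.imwrite('pics/m.png',np.vstack([np.hstack(T[:3]),np.hstack(T[3:])]))
```

```text
(no output)
```

View pics/m.png

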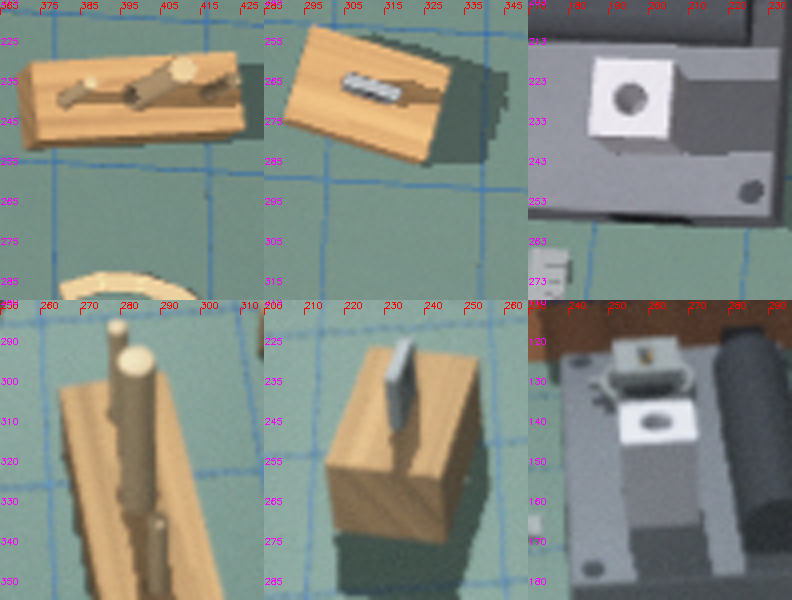

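The montage gives clear features, which I'll measure by colour masks and two-view rays:
- **Rod top:** top view (411,232), side view (284,295).
- **Tube face and hole:** top view (195.5,228), side view (262,140.5).
- **Bow:** top view (312,267).
- **Keyhole:** side view (259,124).

```bash
cat > h.py <<'E'
import numpy as np,cv2
from scipy.spatial.transform import Rotation as R
def ray(c,uv):
    d=R.from_quat(c['attitude']).apply([(uv[0]-c['cx'])/c['fx'],(uv[1]-c['cy'])/c['fy'],1.]);return np.array(c['xyz']),d
def onz(c,uv,z):
    p,d=ray(c,uv);return p+d*(z-p[2])/d[2]
def tri(c1,u1,c2,u2):
    A=0;b=0
    for c,u in((c1,u1),(c2,u2)):
        p,d=ray(c,u);d=d/np.linalg.norm(d);M=np.eye(3)-np.outer(d,d);A=A+M;b=b+M@p
    x=np.linalg.solve(A,b)
    e=[np.linalg.norm(np.cross(x-p,d/np.linalg.norm(d))) for p,d in(ray(c1,u1),ray(c2,u2))]
    return x,max(e)
def proj(c,X):
    v=R.from_quat(c['attitude']).inv().apply(np.asarray(X)-c['xyz']);return np.array([c['fx']*v[0]/v[2]+c['cx'],c['fy']*v[1]/v[2]+c['cy']])
def blob(img,roi,f,seed=None):
    x,y,w,h=roi;S=4
    im=cv2.resize(img[y:y+h,x:x+w],None,fx=S,fy=S,interpolation=cv2.INTER_CUBIC)
    m=f(im.astype(int)).astype(np.uint8)
    cs,_=cv2.findContours(m,cv2.RETR_EXTERNAL,cv2.CHAIN_APPROX_NONE)
    k=max(cs,key=cv2.contourArea).astype(np.float32)
    k=(k+0.5)/S-0.5+[x,y]
    k=k.astype(np.float32);M=cv2.moments(k)
    return np.array([M['m10'],M['m01']])/M['m00'],cv2.contourArea(k),k[:,0]
E
python3 - <<'E'
from rig import robot
from h import *
np.set_printoptions(precision=4,suppress=True)
t=robot.camera('top');s=robot.camera('side')
def yaw(c,k,z):
    P=np.array([onz(c,p,z)[:2]*1000 for p in k],np.float32);r=cv2.minAreaRect(P);B=cv2.boxPoints(r)
    return np.array(r[0])/1000,r[1],r[2],[np.degrees(np.arctan2(*(B[i+1]-B[i])[::-1])).round(1) for i in(0,1)]
white=lambda m:m.min(2)>205
a=blob(t['img'],(178,210,36,36),white);b=blob(s['img'],(246,130,36,20),white)
print('tube',a[0],a[1],b[0],b[1],tri(t,a[0],s,b[0]),yaw(t,a[2],.122),yaw(s,b[2],.122))
rod=lambda m:(m.min(2)>165)&(m[:,:,0]>215)
a=blob(t['img'],(398,222,24,24),rod);b=blob(s['img'],(275,285,20,22),rod)
print('rod',a[0],a[1],b[0],b[1],tri(t,a[0],s,b[0]))
key=lambda m:(m.max(2)-m.min(2)<28)&(m.min(2)>85)
a=blob(t['img'],(296,255,32,24),key)
print('keytop',a[0],a[1],yaw(t,a[2],.086))
wood=lambda m:(m[:,:,0]-m[:,:,2]>55)&(m[:,:,0]>140)
for n,roi,z in(('kb',(283,245,60,45),.05),('rack',(360,215,75,45),.045)):
    a=blob(t['img'],roi,wood);print(n,a[1],yaw(t,a[2],z))
a=blob(t['img'],(115,185,130,80),lambda m:(m.max(2)-m.min(2)<28)&(m.min(2)>95));print('machtop',yaw(t,a[2],.06))
T=[]
for im,x,y in((t['img'],120,205),(s['img'],240,110)):
    T.append(cv2.resize(im[y:y+45,x:x+45],None,fx=8,fy=8,interpolation=cv2.INTER_CUBIC)[:,:,::-1])
cv2.imwrite('pics/lock.png',np.hstack(T))
E
```

```text
tube [195.2117 226.9437] 346.84375 [261.8243 140.0314] 157.71875 (array([0.5146, 0.1598, 0.1202]), np.float64(0.00025040870550019324)) (array([0.5147, 0.1595]), (44.854190826416016, 45.56263732910156), 1.9730027914047241, [np.float32(-88.0), np.float32(2.0)]) (array([0.5143, 0.1575]), (44.60704803466797, 43.37718200683594), 1.3964513540267944, [np.float32(-88.6), np.float32(1.4)])Traceback (most recent call last):
  File "<stdin>", line 12, in <module>
  File "h.py", line 21, in blob
    k=max(cs,key=cv2.contourArea).astype(np.float32)
      ~~~^^^^^^^^^^^^^^^^^^^^^^^^
ValueError: max() iterable argument is empty
```

```bash
cat > m.py <<'E'
from rig import robot
from h import *
np.set_printoptions(precision=4,suppress=True)
t=robot.camera('top');s=robot.camera('side')
print(t['img'][232,407:415].tolist(),s['img'][295,281:288].tolist(),s['img'][305,281:288].tolist())
def yaw(c,k,z):
    P=np.array([onz(c,p,z)[:2]*1000 for p in k],np.float32);r=cv2.minAreaRect(P);B=cv2.boxPoints(r)
    return np.array(r[0])/1000,r[1],r[2],[np.degrees(np.arctan2(*(B[i+1]-B[i])[::-1])).round(1) for i in(0,1)]
rod=lambda m:(m[:,:,2]>135)&(m[:,:,0]>200)
a=blob(t['img'],(403,224,17,17),rod);b=blob(s['img'],(278,287,12,16),rod)
print('rod',a[0],a[1],b[0],b[1],tri(t,a[0],s,b[0]))
key=lambda m:(m.max(2)-m.min(2)<28)&(m.min(2)>85)
a=blob(t['img'],(296,258,32,18),key)
print('keytop',a[0],a[1],yaw(t,a[2],.086))
wood=lambda m:(m[:,:,0]-m[:,:,2]>55)&(m[:,:,0]>140)
for n,roi,z in(('kb',(283,245,60,45),.05),('rack',(360,215,75,45),.045)):
    a=blob(t['img'],roi,wood);print(n,a[1],yaw(t,a[2],z))
a=blob(t['img'],(115,185,130,80),lambda m:(m.max(2)-m.min(2)<28)&(m.min(2)>95));print('machtop',yaw(t,a[2],.06))
T=[]
for im,x,y in((t['img'],120,205),(s['img'],240,105),(s['img'],215,218)):
    T.append(cv2.resize(im[y:y+45,x:x+40],None,fx=6,fy=6,interpolation=cv2.INTER_CUBIC)[:,:,::-1])
cv2.imwrite('pics/lock.png',np.hstack(T))
E
python3 m.py
```

```text
[[216, 182, 139], [234, 206, 156], [236, 209, 160], [236, 209, 158], [234, 205, 155], [234, 204, 157], [234, 206, 156], [227, 184, 130]] [[239, 228, 194], [239, 229, 195], [238, 226, 191], [234, 221, 186], [234, 221, 185], [232, 219, 181], [228, 210, 174]] [[129, 116, 89], [130, 116, 90], [132, 116, 91], [127, 113, 88], [119, 105, 83], [110, 101, 78], [106, 94, 72]]
rod [410.4243 231.7491] 29.71875 [283.4486 294.6774] 42.15625 (array([ 0.5289, -0.3409,  0.1344]), np.float64(0.0003406056720556628))
keytop [311.471  266.7552] 60.46875 (array([ 0.4405, -0.1194]), (34.994815826416016, 11.661373138427734), 76.23866271972656, [np.float32(-13.8), np.float32(76.2)])
kb 806.71875 (array([ 0.4412, -0.1198]), (91.1104965209961, 63.611000061035156), 76.20537567138672, [np.float32(-13.8), np.float32(76.2)])
rack 990.5625 (array([ 0.5275, -0.3365]), (53.18867492675781, 140.0809326171875), 6.899774074554443, [np.float32(-83.1), np.float32(6.9)])
machtop (array([0.5017, 0.2262]), (151.49598693847656, 293.080078125), 1.7035971879959106, [np.float32(-88.3), np.float32(1.7)])
```

View pics/lock.png

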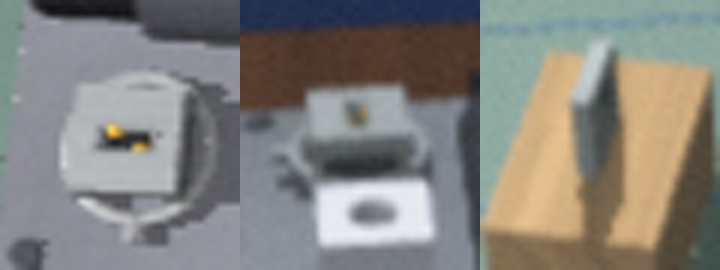

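The plate and slot are visible: slot centre at top (140.5,227.4) and side (258.9,123.3). The bow's top face is centred near side (233,230). Next I'll check the keyway and bow by triangulation, and compare the keyway with the tube position plus 140 mm.

```bash
python3 - <<'E'
from rig import robot
from h import *
np.set_printoptions(precision=4,suppress=True)
t=robot.camera('top');s=robot.camera('side')
print('keyway',tri(t,(140.4,227.4),s,(258.9,123.3)),onz(t,(140.4,227.4),.0885),onz(t,(141.2,227.6),.0885),onz(s,(258.9,123.3),.0885))
a=blob(t['img'],(126,213,29,30),lambda m:(m.max(2)-m.min(2)<40)&(m.min(2)>150))
print('plate',a[0],a[1],onz(t,a[0],.0885))
print('bow',tri(t,(311.5,266.8),s,(233,230)),onz(s,(233,230),.086))
print('hole',tri(t,(195.3,227.4),s,(262,140.3)))
o=robot.get_obs();Rt=R.from_quat(o['tool_rot']);print(Rt.as_matrix(),o['position'])
def go(x,y,z):print(Rt.inv().apply(np.array([x,y,z])-o['position']))
go(.5289,-.3409,.199)
E
echo '0.0352,-0.0117,0,0;0.0352,-0.0117,0,0;0.0352,-0.0117,0,0;0.0352,-0.0117,0,0;0.0352,-0.0117,0,0;0.0352,-0.0117,0,0;0.0352,-0.0117,0,0;0.0352,-0.0117,0,0;0.0352,-0.0117,0,0;0.0352,-0.0117,0,0;0.0355,-0.0121,0,0' > path.dat && python3 nudge.py path.dat && echo '0,0,0,-0.12;0,0,0,-0.12;0,0,0,-0.12;0,0,0,-0.12;0,0,0,-0.12;0,0,0,-0.12;0,0,0,-0.12;0,0,0,-0.12;0,0,0,-0.12;0,0,0,-0.12;0,0,0,-0.12;0,0,0,-0.03;0,0,0,0;0,0,0,0' > path.dat && python3 nudge.py path.dat
cat > st.py <<'E'
import sys
from rig import robot
from h import *
np.set_printoptions(precision=4,suppress=True)
o=robot.get_obs();Rt=R.from_quat(o['tool_rot']);m=Rt.as_matrix()
print(o['time'].__round__(2),o['position'],'yaw',np.degrees(np.arctan2(m[1,0],m[0,0])),'tilt',m[:,2],'ft',o['ft_force'],'M',o['moment'],o['grip_width'],o['grip_force'],'q6',o['q'][5])
if len(sys.argv)>1:print('d',Rt.inv().apply(np.array(eval(sys.argv[1]))-o['position']))
E
python3 st.py .5289,-.3409,.101
```

```text
time: 1.32
position: [0.5303, -0.3398, 0.1991]
tool_rot: [0.986, 0.167, 0.0, 0.0]
ft_force: [1.6, -0.1, -0.1]
grip_width: 0.0869
grip_force: 0.0
time: 2.48
position: [0.5289, -0.341, 0.199]
tool_rot: [0.666, 0.746, 0.0, 0.0]
ft_force: [-0.7, -0.5, -1.2]
grip_width: 0.087
grip_force: 0.0
2.48 [ 0.5289 -0.341   0.199 ] yaw 96.47000491471931 tilt [ 0.  0. -1.] ft [-0.6969 -0.5074 -1.2298] M [ 0.0081 -0.1623  0.0215] 0.0869514863357766 0.0 q6 -0.8628578643939386
d [ 0.0001 -0.      0.098 ]
```

```bash
echo '0,0,0.03,0;0,0,0.03,0;0,0,0.025,0;0,0,0.013,0;0,0,0,0;0,0,0,0' > path.dat && python3 nudge.py path.dat && echo '0,0,0,0;0,0,0,0;0,0,0,0;0,0,0,0;0,0,0,0;0,0,0,0;0,0,0,0;0,0,0,0' > path.dat && python3 nudge.py path.dat 0 15; python3 st.py
```

```text
time: 2.98
position: [0.5287, -0.3408, 0.1004]
tool_rot: [0.666, 0.746, 0.0, -0.001]
ft_force: [0.3, -1.0, 1.3]
grip_width: 0.0871
grip_force: 0.0
time: 3.65
position: [0.5289, -0.341, 0.101]
tool_rot: [0.666, 0.746, -0.0, 0.0]
ft_force: [0.3, -0.4, 0.3]
grip_width: 0.0416
grip_force: 0.0
3.65 [ 0.5289 -0.341   0.101 ] yaw 96.53074090817195 tilt [ 0. -0. -1.] ft [ 0.3084 -0.4111  0.2641] M [ 0.0149 -0.119  -0.0651] 0.04161688045817521 0.0 q6 -0.8639261445271648
```

```bash
echo '0,0,0,0;0,0,0,0;0,0,0,0;0,0,0,0;0,0,0,0;0,0,0,0;0,0,0,0;0,0,0,0' > path.dat && python3 nudge.py path.dat 0 15 && echo '0,0,-0.02,0;0,0,-0.03,0;0,0,-0.03,0;0,0,-0.03,0;0,0,0,0;0,0,0,0' > path.dat && python3 nudge.py path.dat; python3 st.py .5146,.1598,.212
```

```text
time: 4.32
position: [0.5289, -0.341, 0.1009]
tool_rot: [0.666, 0.746, 0.0, -0.0]
ft_force: [-0.0, 0.4, 0.5]
grip_width: 0.0152
grip_force: 15.0
time: 4.82
position: [0.53, -0.342, 0.2134]
tool_rot: [0.666, 0.746, -0.0, 0.003]
ft_force: [1.0, 0.5, -0.1]
grip_width: 0.0153
grip_force: 15.0
4.82 [ 0.53   -0.342   0.2134] yaw 96.53340127107224 tilt [ 0.0039 -0.0036 -1.    ] ft [ 1.0331  0.4612 -0.135 ] M [ 0.0265 -0.145   0.0049] 0.015308265952703516 14.999932497739792 q6 -0.863929190633483
d [ 0.5003  0.0417 -0.0005]
```

```bash
echo '0.0384,0.0033,-0.015,0;0.0384,0.0033,-0.015,0;0.0384,0.0033,0,0;0.0384,0.0033,0,0;0.0384,0.0033,0,0;0.0384,0.0033,0,0;0.0384,0.0033,0,0;0.0384,0.0033,0,0;0.0384,0.0033,0,0;0.0384,0.0033,0,0;0.0384,0.0033,0,0;0.0384,0.0033,0,0;0.0384,0.0033,0,0;0,0,0,0;0,0,0,0;0,0,0,0' > path.dat && python3 nudge.py path.dat; python3 st.py .5146,.1598,.241
python3 - <<'E'
from rig import robot
import cv2,numpy as np
t=robot.camera('top')['img'];s=robot.camera('side')['img']
a=cv2.resize(t[190:270,150:240],None,fx=4,fy=4);b=cv2.resize(s[60:200,215:325],None,fx=4,fy=4)
c=np.zeros((560,800,3),np.uint8);c[:320,:360]=a;c[:,360:800]=b
cv2.imwrite('pics/over.png',c[:,:,::-1])
E
```

```text
time: 6.15
position: [0.5139, 0.1596, 0.2397]
tool_rot: [0.665, 0.747, -0.001, -0.001]
ft_force: [0.6, -0.8, 0.1]
grip_width: 0.0148
grip_force: 15.0
6.15 [0.5139 0.1596 0.2397] yaw 96.5871069988512 tilt [-0.0026 -0.0009 -1.    ] ft [ 0.6008 -0.7902  0.087 ] M [-0.0282 -0.0749  0.0719] 0.014805808990802291 14.999808669090271 q6 -0.020931850610131805
d [ 0.0001  0.0008 -0.0013]
```

View pics/over.png

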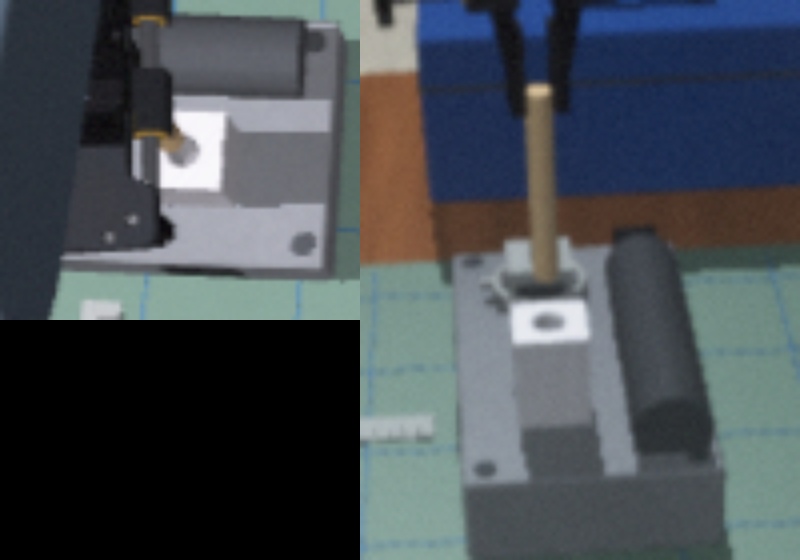

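The rod hangs upright above the tube. In the side view its lower end is near (261,130) and its top near (259.8,82.7). In the top view its lower end is near (194,225), partly over the hole. I'll compare these with the projected positions.

Run:
```python
from rig import robot
from h import *
np.set_printoptions(precision=4,suppress=True)
t=robot.camera('top');s=robot.camera('side')
p=robot.get_obs()['position'];print(p)
b=[p[0],p[1],p[2]-.086];u=[p[0],p[1],p[2]+.034]
for X in(b,u):print(proj(t,X),proj(s,X))
# side: rod edges per row
im=s['img'].astype(int);m=((im[:,:,0]-im[:,:,2]>30)&(im[:,:,0]>95)).astype(np.uint8)
for r in range(78,134,5):
    c=np.flatnonzero(m[r,250:275])+250
    f=lambda z:proj(s,[p[0],p[1],z])
    zs=np.linspace(b[2],u[2],200);P=np.array([f(z) for z in zs]);print(r,c.min() if len(c) else None,c.max() if len(c) else None,P[np.argmin(abs(P[:,1]-r)),0])
```

```text
[0.5148 0.1584 0.2406]
[192.9232 223.96  ] [261.4802 128.0564]
[180.8322 211.4047] [259.3498  81.4791]
78 None None 259.3497526886822
83 257 262 259.4183547854181
88 257 260 259.6449488649721
93 258 261 259.8794855428192
98 258 261 260.1106266571748
103 258 261 260.3384454182603
108 259 262 260.5630129467112
113 258 262 260.7948622878565
118 258 261 261.02329637618374
123 259 261 261.2483901224434
128 259 262 261.4802227817401
133 None None 261.4802227817401
```

```bash
echo '0,0,0.012,0;0,0,0.012,0;0,0,0,0;0,0,0,0;0,0,0,0;0,0,0,0' > path.dat && python3 nudge.py path.dat >/dev/null; python3 st.py .5146,.1598,.217;echo '0,0,0.006,0;0,0,0.006,0;0,0,0.006,0;0,0,0,0' > path.dat && python3 nudge.py path.dat
```

```text
6.85 [0.5154 0.1595 0.2177] yaw 96.49248929626225 tilt [ 0.0015  0.0002 -1.    ] ft [ 0.5526  0.2061 -0.1836] M [-0.0062 -0.1269 -0.0205] 0.015245633031903317 14.999967366456985 q6 -0.02041740799110023
d [ 0.0004 -0.0008  0.0007]
time: 7.18
position: [0.5136, 0.1597, 0.1974]
tool_rot: [0.666, 0.746, -0.001, -0.001]
ft_force: [-0.4, 0.5, 0.1]
grip_width: 0.0153
grip_force: 15.0
```

The rod's end is below the mouth with no force, so it has entered. Continuing down.

```bash
echo '0,0,0.008,0;0,0,0.008,0;0,0,0.008,0;0,0,0.008,0;0,0,0.004,0;0,0,0.002,0;0,0,0,0;0,0,0,0' > path.dat && python3 nudge.py path.dat;python3 st.py
```

```text
time: 7.85
position: [0.515, 0.1599, 0.161]
tool_rot: [0.666, 0.746, 0.0, 0.0]
ft_force: [0.9, -0.2, -0.2]
grip_width: 0.015
grip_force: 15.0
7.85 [0.515  0.1599 0.161 ] yaw 96.53216751006892 tilt [ 0.0002  0.     -1.    ] ft [ 0.8847 -0.2256 -0.1661] M [-0.0215 -0.1313 -0.0003] 0.015041665795049657 14.999967813491821 q6 -0.020379394041638365
```

```bash
echo '0,0,0.001,0;0,0,0.001,0;0,0,0.001,0;0,0,0,0;0,0,0,0' > path.dat && python3 nudge.py path.dat;echo '0,0,0,0;0,0,0,0;0,0,0,0;0,0,0,0;0,0,0,0;0,0,0,0;0,0,0,0;0,0,0,0' > path.dat && python3 nudge.py path.dat 0.06; echo '0,0,-0.02,0;0,0,-0.03,0;0,0,-0.03,0;0,0,0,0;0,0,0,0' > path.dat && python3 nudge.py path.dat ;python3 st.py .4410,-.1196,.241
```

```text
time: 8.27
position: [0.5148, 0.1598, 0.158]
tool_rot: [0.666, 0.746, 0.0, 0.0]
ft_force: [-0.4, -0.5, -1.9]
grip_width: 0.0152
grip_force: 15.0
time: 8.93
position: [0.5148, 0.1598, 0.1579]
tool_rot: [0.666, 0.746, -0.0, -0.0]
ft_force: [0.1, 0.6, 0.4]
grip_width: 0.0569
grip_force: 0.0
time: 9.35
position: [0.5162, 0.16, 0.2399]
tool_rot: [0.666, 0.746, 0.002, 0.002]
ft_force: [0.1, -0.4, 0.0]
grip_width: 0.0602
grip_force: 0.0
9.35 [0.5162 0.16   0.2399] yaw 96.53530642066752 tilt [ 0.0049  0.0005 -1.    ] ft [ 0.0619 -0.3852  0.0137] M [ 0.0392 -0.075   0.0316] 0.06024162556758835 0.0 q6 -0.020337426928306323
d [-0.2692 -0.1065 -0.0016]
```

```bash
echo '-0.0337,-0.0131,0,0;-0.0337,-0.0131,0,0;-0.0337,-0.0131,0,0;-0.0337,-0.0131,0,0;-0.0337,-0.0131,0,0;-0.0337,-0.0131,0,0;-0.0337,-0.0131,0,0;-0.0335,-0.0136,0,0;0,0,0,0.118;0,0,0,0.118;0,0,0,0.118;0,0,0,0;0,0,0,0;0,0,0,0' > path.dat && python3 nudge.py path.dat 0.04; python3 st.py .4410,-.1196,.141
python3 - <<'E'
from rig import robot
import cv2,numpy as np
from h import *
tt=robot.camera('top');t=tt['img'];ss=robot.camera('side');s=ss['img']
a=cv2.resize(t[190:270,150:240],None,fx=4,fy=4);b=cv2.resize(s[60:200,215:315],None,fx=4,fy=4)
c=np.zeros((560,800,3),np.uint8);c[:320,:360]=a;c[:,360:760]=b
c[330:560,:320]=cv2.resize(s[205:262,200:280],(320,230))
cv2.imwrite('pics/rodin.png',c[:,:,::-1])
E
```

```text
time: 10.52
position: [0.4403, -0.1194, 0.2373]
tool_rot: [0.786, 0.618, -0.0, -0.001]
ft_force: [-0.3, 0.1, -0.6]
grip_width: 0.0402
grip_force: 0.0
10.52 [ 0.4403 -0.1194  0.2373] yaw 76.40831537337944 tilt [-0.0015  0.0008 -1.    ] ft [-0.2505  0.0719 -0.5924] M [ 0.0058 -0.0711 -0.0425] 0.040167987325431816 0.0 q6 -0.2733026640337606
d [-0.0001  0.0008  0.0963]
```

View pics/rodin.png

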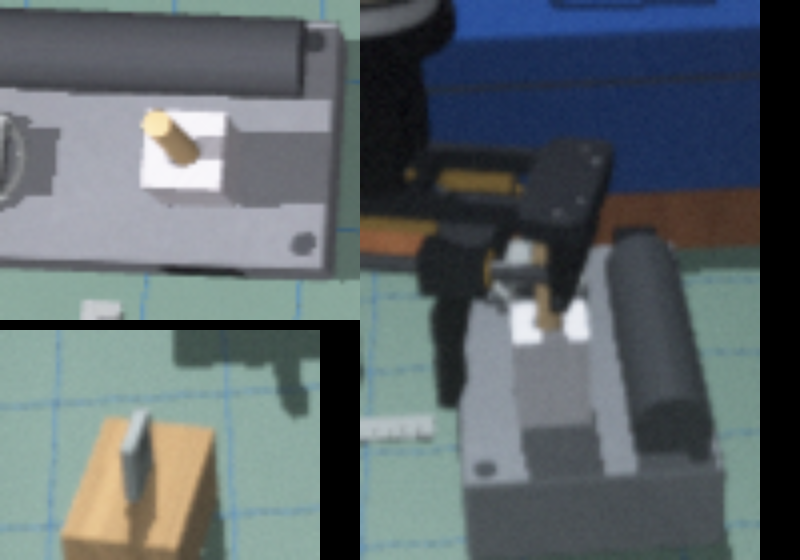

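The rod stands in the tube, with its top at about (189,221) in the top view, and the key is untouched. Going down on the bow.

```bash
python3 - <<'E'
from rig import robot
from h import *
t=robot.camera('top');print(onz(t,(189,220.8),.192),'want .5148 .1598')
E
echo '0,0,0.03,0;0,0,0.03,0;0,0,0.03,0;0,0,0.03,0;0,0,0.03,0;0,0,0.022,0;0,0,0.01,0;0,0,0,0;0,0,0,0' > path.dat && python3 nudge.py path.dat; python3 st.py .4410,-.1196,.056
```

```text
[0.51391566 0.15936142 0.192     ] want .5148 .1598
time: 11.42
position: [0.4408, -0.1196, 0.0556]
tool_rot: [0.786, 0.618, -0.0, -0.001]
ft_force: [-0.3, -0.7, 0.9]
grip_width: 0.0398
grip_force: 0.0
11.42 [ 0.4408 -0.1196  0.0556] yaw 76.30039546392948 tilt [-0.001   0.0006 -1.    ] ft [-0.308  -0.6853  0.9311] M [-0.0217 -0.0904 -0.0111] 0.03983349802084908 0.0 q6 -0.271348215507462
d [ 0.      0.0002 -0.0004]
```

```bash
echo '0,0,0,0;0,0,0,0;0,0,0,0;0,0,0,0;0,0,0,0;0,0,0,0;0,0,0,0;0,0,0,0;0,0,0,0;0,0,0,0;0,0,0,0' > path.dat && python3 nudge.py path.dat 0 50; python3 st.py
```

```text
time: 12.33
position: [0.4411, -0.12, 0.0562]
tool_rot: [0.787, 0.617, 0.0, 0.0]
ft_force: [-0.5, -0.3, 5.4]
grip_width: 0.0076
grip_force: 50.0
12.33 [ 0.4411 -0.12    0.0562] yaw 76.2454198131816 tilt [ 0.0007 -0.0004 -1.    ] ft [-0.4592 -0.3282  5.4335] M [ 0.0456 -0.1014 -0.0341] 0.00762934757606621 49.96297359466553 q6 -0.27078353068175726
```

```bash
echo '0,0,-0.01,0;0,0,-0.02,0;0,0,-0.03,0;0,0,-0.03,0;0,0,-0.03,0;0,0,-0.03,0;0,0,-0.03,0;0,0,-0.02,0;0,0,0,0;0,0,0,0;0,0,0,0' > path.dat && python3 nudge.py path.dat; python3 st.py .5113,.2994,.256
```

```text
time: 13.25
position: [0.4397, -0.1192, 0.2547]
tool_rot: [0.787, 0.617, -0.001, -0.001]
ft_force: [0.3, -0.3, -0.1]
grip_width: 0.0067
grip_force: 49.9
13.25 [ 0.4397 -0.1192  0.2547] yaw 76.24656352746358 tilt [-0.0026  0.0014 -1.    ] ft [ 0.2824 -0.2525 -0.0737] M [-0.0116 -0.0344  0.0004] 0.006683270007683524 49.93151664733887 q6 -0.27080566619252044
d [ 0.4236 -0.03   -0.0009]
```

```bash
echo '0.0353,-0.0025,0,0;0.0353,-0.0025,0,0;0.0353,-0.0025,0,0;0.0353,-0.0025,0,0;0.0353,-0.0025,0,0;0.0353,-0.0025,0,0;0.0353,-0.0025,0,0;0.0353,-0.0025,0,0;0.0353,-0.0025,0,0;0.0353,-0.0025,0,0;0.0353,-0.0025,0,0;0.0353,-0.0020,0,0;0,0,0,-0.09;0,0,0,-0.09;0,0,0,-0.09;0,0,0,0;0,0,0,0' > path.dat && python3 nudge.py path.dat; echo '0,0,0.02,0;0,0,0.03,0;0,0,0.03,0;0,0,0.024,0;0,0,0,0;0,0,0,0;0,0,0,0;0,0,0,0' > path.dat && python3 nudge.py path.dat; python3 st.py .5113,.2994,.151
python3 - <<'E'
from rig import robot
import cv2,numpy as np
from h import *
np.set_printoptions(precision=4,suppress=True)
tt=robot.camera('top');t=tt['img'];ss=robot.camera('side');s=ss['img']
p=robot.get_obs()['position']
b=p-[0,0,.0482]
print(p,proj(tt,b),proj(ss,b),proj(tt,[.5113,.2994,.0885]),proj(ss,[.5113,.2994,.0885]))
c=np.zeros((560,800,3),np.uint8);c[:480,:360]=cv2.resize(t[200:260,115:160],None,fx=8,fy=8);c[:,360:800]=cv2.resize(s[80:150,235:290],None,fx=8,fy=8)
cv2.imwrite('pics/keyover.png',c[:,:,::-1])
E
```

```text
time: 14.67
position: [0.5118, 0.2983, 0.2537]
tool_rot: [0.697, 0.717, -0.002, -0.001]
ft_force: [0.2, 0.4, -0.6]
grip_width: 0.0072
grip_force: 49.9
time: 15.33
position: [0.5143, 0.2991, 0.1538]
tool_rot: [0.697, 0.717, 0.002, 0.001]
ft_force: [0.6, -0.5, 0.1]
grip_width: 0.0069
grip_force: 49.9
15.33 [0.5143 0.2991 0.1538] yaw 91.6778301078045 tilt [ 0.0035  0.0013 -1.    ] ft [ 0.5892 -0.5045  0.113 ] M [-0.054  -0.1488 -0.0023] 0.006862658686574914 49.93205487728119 q6 0.3097507298809394
d [ 0.0004 -0.003   0.0028]
[0.5141 0.2991 0.1538] [138.253 225.223] [259.7017 117.3385] [140.3097 227.773 ] [258.9387 122.9061]
```

View pics/keyover.png

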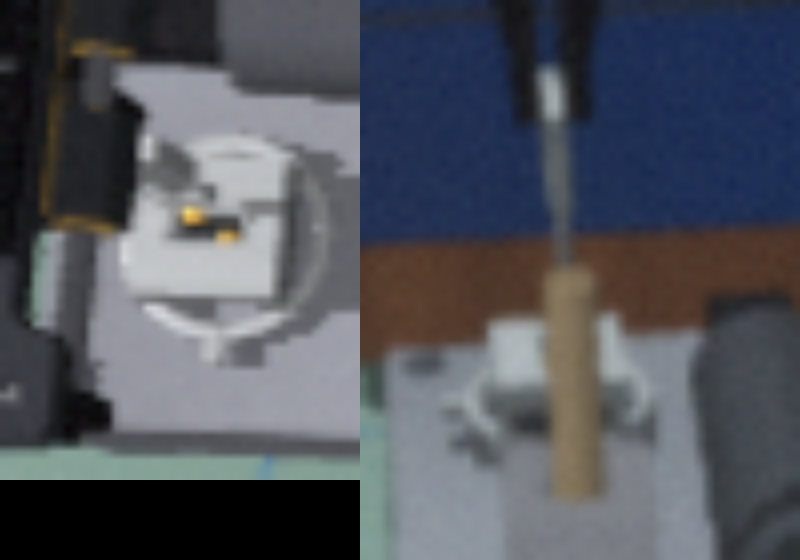

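The slot centre stays near (140.4,227.6), which matches the keyway estimate of (0.511,0.2995). The key hangs just above it and was still swinging. I'll settle, correct and probe gently.

```bash
echo '0,0,0,0;0,0,0,0;0,0,0,0;0,0,0,0' > path.dat && python3 nudge.py path.dat >/dev/null; python3 st.py .5111,.2995,.145
```

```text
15.77 [0.5129 0.2987 0.1523] yaw 91.7142146734649 tilt [ 0.0005  0.0002 -1.    ] ft [ 1.281   0.4041 -0.2458] M [-0.0151 -0.0718  0.0418] 0.007465305040621409 49.93190109729767 q6 0.3093249167340159
d [ 0.0009 -0.0018  0.0073]
```

```bash
echo '0.0009,-0.0018,0.004,0;0,0,0.004,0;0,0,0,0;0,0,0,0;0,0,0,0;0,0,0,0' > path.dat && python3 nudge.py path.dat >/dev/null; python3 st.py .5111,.2995,.145
python3 - <<'E'
from rig import robot
import cv2,numpy as np
from h import *
np.set_printoptions(precision=4,suppress=True)
tt=robot.camera('top');t=tt['img'];ss=robot.camera('side')
p=robot.get_obs()['position']
for z in(.0482,.034,.006):print(proj(tt,p-[0,0,z]),end=' ')
for dy in(-.009,.009):print(proj(tt,p-[0,-dy,.0482]))
x0,y0=122,208
c=cv2.resize(t[y0:y0+34,x0:x0+34],None,fx=17,fy=17,interpolation=cv2.INTER_CUBIC)
c=np.clip(c.astype(float)*1.3,0,255).astype(np.uint8)
for k in range(0,34,4):cv2.putText(c,str(x0+k),(k*17+4,10),0,.35,(255,0,0),1);cv2.putText(c,str(y0+k),(0,k*17+10),0,.35,(255,0,255),1)
cv2.imwrite('pics/k2.png',c[:,:,::-1])
E
```

```text
16.27 [0.5111 0.2995 0.1439] yaw 91.71931638328437 tilt [ 0.  0. -1.] ft [0.1151 0.3594 0.0251] M [-0.0172 -0.0984  0.0022] 0.007172230653558611 49.93182420730591 q6 0.31161782323536263
d [-0.     -0.     -0.0011]
[139.24   227.2301] [137.2739 226.0411] [133.2257 223.5931] [142.9574 227.4391]
[135.5233 227.0211]
```

View pics/k2.png

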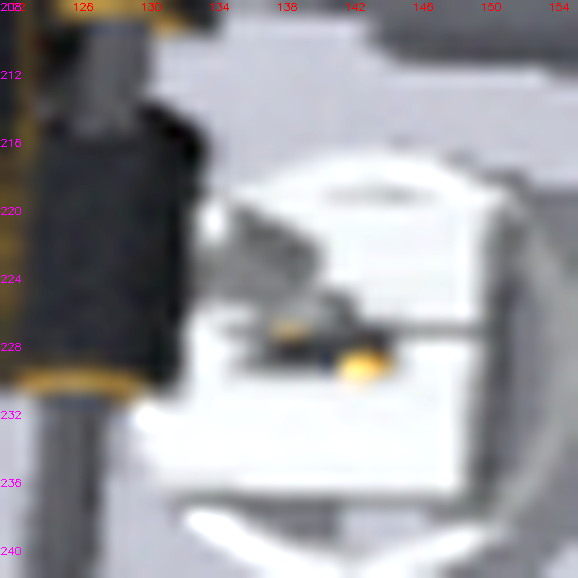

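The bit's right end shows at about (142.3,226), roughly 0.5 px from the prediction, just above the slot centred near (140.4,227.6). I'll probe down and read the side force.

```bash
echo '0,0,0.003,0;0,0,0.003,0;0,0,0.002,0;0,0,0,0;0,0,0,0' > path.dat && python3 nudge.py path.dat >/dev/null; python3 st.py .5111,.2995,.145
```

```text
16.78 [0.5108 0.2994 0.1356] yaw 91.71817529903137 tilt [-0.0007 -0.0002 -1.    ] ft [-0.0672 -0.0278 -0.3211] M [-0.0204 -0.0966  0.0159] 0.007315451066048483 49.932106733322144 q6 0.3116363328192117
d [ 0.0001  0.0003 -0.0094]
```

```bash
echo '0,0,0.0015,0;0,0,0.0015,0;0,0,0,0;0,0,0,0;0,0,0,0' > path.dat && python3 nudge.py path.dat >/dev/null; python3 st.py .5111,.2995,.145; echo '0,0,0.0015,0;0,0,0.0015,0;0,0,0,0;0,0,0,0;0,0,0,0' > path.dat && python3 nudge.py path.dat >/dev/null; python3 st.py .5111,.2995,.145
```

```text
17.2 [0.5109 0.2996 0.1331] yaw 91.72112013095011 tilt [-0.0002  0.0002 -1.    ] ft [-1.0549  0.0551  1.7741] M [0.0411 0.089  0.0666] 0.007168885208941743 49.931591749191284 q6 0.3115668625307945
d [-0.0001  0.0002 -0.0119]
17.62 [0.5116 0.2997 0.131 ] yaw 91.74686712793057 tilt [ 0.0016  0.0004 -1.    ] ft [-1.5843  0.199   6.0483] M [0.0082 0.2489 0.0949] 0.007133237479875037 49.98312056064606 q6 0.31136411134789477
d [-0.0002 -0.0005 -0.014 ]
```

It's in the slot and on the pins (5.7 mm deep, 6 N). Pushing with a small wiggle.

```bash
echo '0,-0.0005,0.002,0.02;0,0,0.002,-0.04;0,0,0.002,0.04;0,0,0.002,-0.04;0,0,0.001,0.02;0,0,0,0;0,0,0,0' > path.dat && python3 nudge.py path.dat ; python3 st.py .5111,.2995,.145
```

```text
time: 18.2
position: [0.5107, 0.2995, 0.1207]
tool_rot: [0.697, 0.717, 0.0, 0.0]
ft_force: [1.1, -0.6, 0.4]
grip_width: 0.0071
grip_force: 49.9
18.2 [0.5107 0.2995 0.1207] yaw 91.67710508724655 tilt [ 0.0002  0.     -1.    ] ft [ 1.1296 -0.6169  0.4499] M [ 0.0181 -0.158   0.0625] 0.007055071701582674 49.94053602218628 q6 0.3126248861281642
d [-0.      0.0004 -0.0243]
```

```bash
echo '0,0,0.002,0;0,0,0.002,0;0,0,0.002,0;0,0,0.002,0;0,0,0,0;0,0,0,0' > path.dat && python3 nudge.py path.dat ; echo '0,0,0.001,0;0,0,0.001,0;0,0,0.001,0;0,0,0,0;0,0,0,0' > path.dat && python3 nudge.py path.dat; python3 st.py
```

```text
time: 18.7
position: [0.5102, 0.2993, 0.1125]
tool_rot: [0.696, 0.718, -0.0, -0.0]
ft_force: [0.0, 0.5, -0.2]
grip_width: 0.0073
grip_force: 49.9
time: 19.12
position: [0.5112, 0.2998, 0.111]
tool_rot: [0.696, 0.718, 0.001, 0.0]
ft_force: [0.1, 0.7, 5.0]
grip_width: 0.0072
grip_force: 49.9
19.12 [0.5112 0.2998 0.111 ] yaw 91.72215429436827 tilt [ 0.0017  0.0006 -1.    ] ft [0.0893 0.6966 4.9608] M [-0.0227  0.0364 -0.0534] 0.007214133980239359 49.94145691394806 q6 0.311898520584202
```

It's home on the floor at the predicted height (0.111, 5 N). Turning clockwise.

```bash
echo '0,0,0.0005,0.1;0,0,0,0.1;0,0,0,0.1;0,0,0,0.1;0,0,0,0.1;0,0,0,0.1;0,0,0,0.1;0,0,0,0.1;0,0,0,0' > path.dat && python3 nudge.py path.dat - 60; python3 st.py
```

```text
time: 19.87
position: [0.5118, 0.3002, 0.111]
tool_rot: [0.922, 0.388, 0.002, -0.0]
ft_force: [-1.1, 0.8, 5.9]
grip_width: 0.0067
grip_force: 60.0
19.87 [0.5118 0.3002 0.111 ] yaw 45.69402742107429 tilt [ 0.0032  0.0016 -1.    ] ft [-1.1293  0.79    5.8873] M [0.0896 0.1156 0.0568] 0.006663820596317896 59.96094882488251 q6 1.1151266014074883
```

```bash
echo '0,0,0,0.1;0,0,0,0.1;0,0,0,0.1;0,0,0,0.1;0,0,0,0.1;0,0,0,0.1;0,0,0,0.1;0,0,0,0.06;0,0,0,0;0,0,0,0;0,0,0,0;0,0,0,0' > path.dat && python3 nudge.py path.dat; python3 st.py
python3 - <<'E'
from rig import robot
import cv2,numpy as np
t=robot.camera('top')['img'];s=robot.camera('side')['img']
c=np.zeros((560,800,3),np.uint8);c[:400,:360]=cv2.resize(t[190:270,115:187],None,fx=5,fy=5);c[:,360:800]=cv2.resize(s[80:150,235:290],None,fx=8,fy=8)
cv2.imwrite('pics/end.png',c[:,:,::-1])
E
```

```text
time: 20.87
position: [0.5125, 0.3003, 0.111]
tool_rot: [1.0, 0.021, 0.002, -0.001]
ft_force: [1.7, 1.0, 5.5]
grip_width: 0.0069
grip_force: 60.0
20.87 [0.5125 0.3003 0.111 ] yaw 2.361277185291192 tilt [ 0.0047  0.0017 -1.    ] ft [1.6553 0.9686 5.5336] M [ 0.1081 -0.0229  0.1293] 0.006885426151168205 59.98294115066528 q6 1.8715426760250946
```

View pics/end.png

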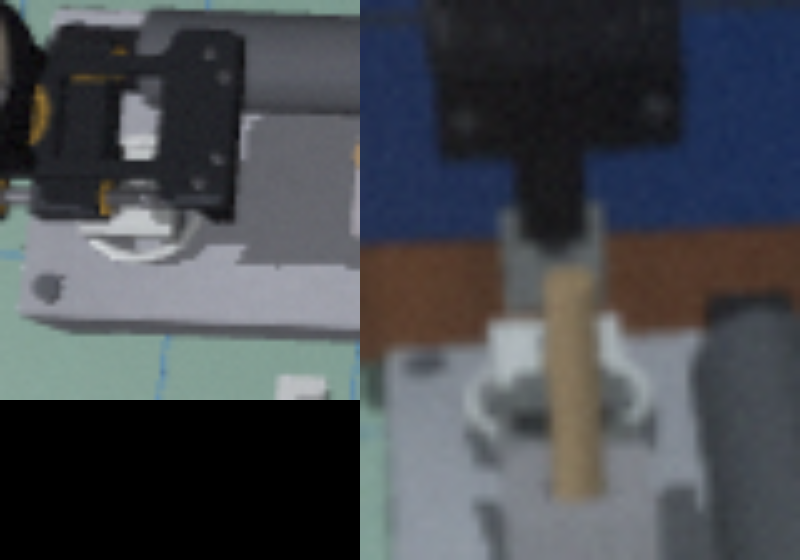

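The pointer has left the −x side and the bow is turned a quarter. The tool has turned 1.56 rad against a spring moment of 0.13 N m, at 60 N grip and home height, and the rod is standing. Handing in.

```bash
python3 -c "
from rig import robot
print(robot.hand_in())"
```

```text
the job is handed in; nothing more can be done
None
```

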